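# Hang the work lamp and set its slide to the length mark

### The arm

A 6-joint arm with a two-finger parallel gripper is mounted at the origin on the work surface. World frame = base frame: x ahead of the robot, y to its left, z up, the work surface at z = 0. Lengths are in mm, angles in rad, forces in N, time in s.
With the tool pointing down it reaches from about 350 to 975 mm from the base axis. Payload 7.1 kg.
Tool frame: the origin (TCP) lies on the front face of the gripper's body, between the roots of the fingers; the fingertips stand 80 mm ahead of it and the grasp point (between the pads) lies 61 mm ahead of it (env.tips_ahead is the distance from the TCP to the fingertips, in mm); z points along the fingers, y is the line along which they close (so a half turn about z gives the same grasp; the last joint's range is limited). The gripper opens to 88 mm and grips with 3 to 60 N. Pads are 20 mm wide; open, the fingers measure 115 mm over their backs; the gripper's body (75 mm by 178 mm) begins 61 mm behind the grasp point.
Start: joints at [-1.213, 0.423, 1.63, -0, 1.089, -0.019], TCP at [229.983, -581.131, 302.675] pointing down, gripper open.
Joint ranges: [-3, 3], [-0.9, 2.11], [0.09, 2.58], [-1.31, 4.45], [0.11, 2.69], [-2.54, 2.54]. Speed limits (rad/s): [2.39, 2.39, 3.01, 3.14, 3.14, 3.14].

### API

Orientations are given as a unit quaternion [x, y, z, w].
In Python, from station import env, set_gripper, viewer, workorder gives the robot as it stands. Calls block until the motion is done:
- env.reach(position, orientation): joint-space move of the TCP to a pose.
- env.move_l(position, rot=None, rate=150, f_stop=None): straight line of the TCP; rot=None keeps the orientation; rate is the mean speed in mm/s. With f_stop (N) it stops when the force on the tool has changed by that much, and returns True; else False.
- env.move_joints(angles): joint-space move.
- set_gripper(opening): finger opening in mm; the grip force is fixed at half the most; returns when the fingers have stopped.
- env.hold(seconds).
- env.ik(position, orientation): joint angles nearest the present ones, or None.
- env.read_state(): the state.
- viewer.camera(name): name is "scene" or "top" or "wrist"; returns the picture (420x560x3 uint8, blue, green, red); there is no depth.
- viewer.camera_params(name): a dict with "fx", "fy", "cx", "cy" (pixels), "pose" (4x4, takes a point from camera to world coordinates); the wrist camera has in their place "tool_from_camera" (4x4, takes a point from camera to tool coordinates, whose origin is the TCP and whose axes are the flange's). Camera axes: x right, y up, looking along -z (the intrinsics and any distortion apply to the point x, -y, -z); pixel columns grow to the right and rows downward; lengths in mm; the calibration is good to about 2 mm. A picture is of the moment at which its call begins: read the wrist's pose just before it. camera_params takes no time and is no camera call.
A pose or a line that the arm cannot do raises env.IKError and nothing moves.
- workorder.sign_off(): hands the job in; it is judged then, once.
The state is a dict: "time_s": time; "qpos": joint angles; "dq": joint speeds; "tau": joint torques, N m; "tool_pos": TCP position; "orientation": TCP orientation; "force": force on the tool from outside, world axes, zero at the start; "wrist_torque": the same for the moment, N m; "width": finger opening in mm; "grip_force": force on a finger pad.
Only numpy, scipy, OpenCV 4.12 (cv2) and the standard library are available. Lean on these libraries where they do the work, as an engineer would, in place of code of your own. Each camera call takes 0.05 s, during which the arm holds its last target. There are 200 camera calls.

### The job

Hang the work lamp by the eye of its tongue on the upright pin of the lamp slide, with its housing resting on the steel shelf, and let go of it. Then draw the sliding leg out by its black crossbar until the dark mark on the leg just shows at the collar and, while holding it there, sweep the cam lever fully closed, never closing it while the leg is off the mark. The clamp is still slack and a spring pulls the leg back in, so finish still holding the crossbar with the leg at its mark; leave the screwdriver, tub and charger where they are.

Things in the scene. Friction and masses are not known exactly. Their poses are not given: they have to be found in the camera images.
- lamp: black work lamp, loose, about 0.26 kg; housing 60 (x) x 40 (y) x 45 (z) mm, low aluminium fins on top (to 48 mm); a flat steel tongue 6 mm thick, 36 mm wide, flush with the underside, sticks out along the lamp's +x to x = 80 mm. Origin: centre of the housing's underside, z up. Best gripped across y (40 mm) at the housing. When hung its +x points along the stand's +y.
- lamp_eye (a point): centre of the 22 mm through-hole (eye) in the lamp's tongue, at the underside, 55 mm along the lamp's +x from its origin
- stand: lamp slide, fixed to the bench: steel base plate 240 x 110 mm, grey outer tube with a dark steel collar at its front end. Origin: on the bench under the collar; its -x is the way the leg is drawn out (towards the robot), z up. The collar's mouth is at x = -10 mm; leg axis at height 80 mm. Collar and base stay within y = +-55 mm; collar top at 90 mm, lever top at 112 mm.
- collar_mouth (a point): centre of the collar's front face, on the leg's axis (stand x -10, y 0, z 80 mm)
- leg (a joint): how far the aluminium leg (22 mm diameter) is drawn out along the stand's -x, m: 0 fully in, 0.050 = at the length mark (a dark 4 mm band on the leg has just come out of the collar; crossbar centre then 65 mm in front of the collar's mouth), 0.080 end stop. A spring pulls it in: pulling out takes about 5 N at the start and 9 N at the mark; let go, it slides back in to about 0.01.
- crossbar (a point): black square crossbar, 14 x 14 mm, fixed across the front end of the leg at height 80 mm. This point: on the leg's axis, mid-thickness of the bar; the bar lies along the stand's y from y = -20 to y = +140 mm. The long +y arm is the handle, free below. Its stand x is -25 mm minus the leg's joint value.
- pin (a point): foot of the upright steel pin, 12 mm diameter, 28 mm tall with a tapered tip, at the shelf's top face (height 70 mm), 62 mm along -y from the crossbar's point; it moves with the leg. The shelf is a steel plate 52 mm wide (stand x) from 45 to 153 mm along -y from the leg's axis, 7 mm thick.
- lever (a joint): angle of the bare aluminium cam lever about its upright pivot at stand x 0, y 32 mm, rad: 0 = fully closed (stop), lying along stand -x beside the leg and passing over the crossbar; open about 0.6 to 0.75, tip swung out to the stand's +y; 0.8 end stop. It stays where it is left and takes about 0.12 N m to turn.
- lever_tip (a point): near the tip of the cam lever, 90 mm from its pivot, height 100 mm. Lever 10 mm wide, reaching 92 mm from the pivot, between heights 91 and 109 mm, so above the crossbar (top 87 mm). Fingers that straddle the crossbar's +y arm outside the lever close it by sliding along the bar towards the leg.
- screwdriver: screwdriver lying on the bench, to be left alone; its length is along its x
- tub: clear plastic tub 130 x 100 x 60 mm, to be left alone; origin under its centre
- charger: battery charger 130 x 90 mm, 95 mm high with its carrying bar, to be left alone; origin under its centre
Mind the look-alikes: they are no part of the job. Leave any yellow look-alike of the lamp alone.

How it is judged (in metres and radians):
On the way, in this order (a step that is already met when the one before it is completed fails the run):
1. the lamp hangs by its eye on the pin, flat on the shelf, let go (horizontal distance between lamp_eye and pin below 0.009 m and z of lamp_eye in the frame of pin between -0.006 and 0.006 m and angle between lamp's own z axis and vertical below 0.12 rad and contact force between the fingers and lamp below 0.2 N), for 0.2 s.
2. the leg is held by the crossbar at its length mark with the lever still open (value of joint leg between 0.044 and 0.056 m and value of joint lever above 0.4 rad and contact force between the fingers and leg above 2 N), for 0.2 s.
At the end, for the whole second after the job is handed in: Leg within 6 mm of its length mark (joint 0.050) and still, lever closed (below 0.08 rad), fingers still bearing on the leg (its crossbar) with over 2 N; lamp eye within 9 mm of the pin's axis and 6 mm of the shelf's height, lamp level within 0.12 rad and not touched by the fingers (all of step 1 and value of joint leg between 0.044 and 0.056 m and value of joint lever below 0.08 rad and contact force between the fingers and leg above 2 N and velocity of joint leg between -0.01 and 0.01 m/s); the arm keeps its last pose, push and grip.
It fails at once if the cam lever is swung closed (below 0.3 rad) while the leg is more than 12 mm off its mark (value of joint lever below 0.3 rad and (value of joint leg below 0.038 m or value of joint leg above 0.062 m)).
It fails at once if screwdriver, tub or charger shifted by more than 30 mm (distance of any of screwdriver, tub, charger from where it was at the start of the episode above 0.03 m).
It also fails if it takes over 72 s, if anything falls off the work surface, if the arm or the gripper's body presses on something with over 40 N, if the wrist force passes 120 N, or if a joint passes its speed limit or range.

## Working session

There is one attempt and no reset: what is moved stays moved. The work goes in short steps, each a Python script; the robot and the scene stay as the last script left them, time stands still between calls to the robot, and variables do not carry over. Pictures are saved under pics/ and viewed, at most 10 in all, crops included, and the job is handed in when it is done.

```bash
ls; mkdir -p pics
python3 - <<'E'
from station import env, viewer
import cv2
for n in("scene","top"):
    cv2.imwrite(f"pics/{n}0.png",viewer.camera(n)); p=viewer.camera_params(n); print(n,{k:(v if not hasattr(v,'round') else v.round(3)) for k,v in p.items()})
p=viewer.camera_params("wrist");print(p)
print(env.read_state())
E
```

```text
pics
scene {'fx': 503.72861262165947, 'fy': 503.72861262165947, 'cx': 279.44684032025424, 'cy': 207.4134876201005, 'pose': array([[-4.910000e-01, -6.880000e-01,  5.350000e-01,  1.245846e+03],
       [ 8.710000e-01, -3.810000e-01,  3.090000e-01,  4.441110e+02],
       [-9.000000e-03,  6.180000e-01,  7.860000e-01,  1.107553e+03],
       [ 0.000000e+00,  0.000000e+00,  0.000000e+00,  1.000000e+00]])}
top {'fx': 492.77172593969703, 'fy': 492.77172593969703, 'cx': 280.86002496502863, 'cy': 206.84288547636172, 'pose': array([[ 2.900000e-02,  9.970000e-01, -6.600000e-02,  4.662110e+02],
       [-1.000000e+00,  2.900000e-02, -1.100000e-02,  4.077200e+01],
       [-9.000000e-03,  6.600000e-02,  9.980000e-01,  1.281457e+03],
       [ 0.000000e+00,  0.000000e+00,  0.000000e+00,  1.000000e+00]])}
{'fx': 366.05035860453836, 'fy': 366.05035860453836, 'cx': 275.70803710378624, 'cy': 204.3542378618645, 'tool_from_camera': array([[ 5.63982420e-04,  9.70511162e-01,  2.41055526e-01,
         6.51315186e+01],
       [ 9.99999798e-01, -4.76575820e-04, -4.20899515e-04,
         1.59957516e+00],
       [-2
[... 151 characters left out ...]
00e+00]])}
{'time_s': 0.1, 'qpos': array([-1.21299272e+00,  4.23785152e-01,  1.63060846e+00,  1.46967398e-05,
        1.08859698e+00, -1.90120468e-02]), 'dq': array([-0.00242544, -0.00040844, -0.00313845, -0.00056398,  0.0001468 ,
        0.00155077]), 'tau': array([-6.72478345e-04, -5.45612812e+01, -2.74324715e+01,  6.44449051e-02,
        1.87764497e-02, -2.06027494e-05]), 'tool_pos': array([ 229.85807037, -580.77512441,  301.96841645]), 'orientation': array([ 9.82304086e-01,  1.87291736e-01, -1.11422310e-04, -6.90063521e-04]), 'force': array([0.01835142, 0.00505281, 0.42444549]), 'wrist_torque': array([-0.0134376 , -0.01149333, -0.02571039]), 'grip_force': 0.0, 'width': 88.04539967980425}
```

View pics/top0.png

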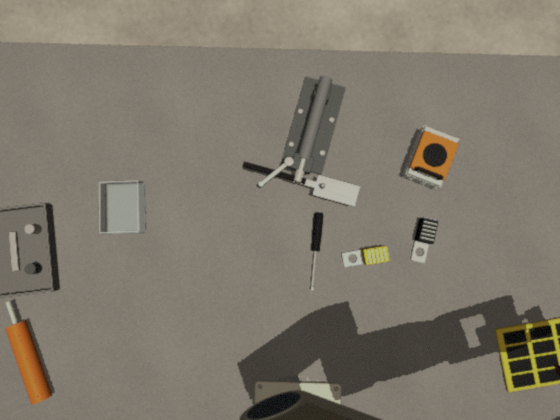

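View pics/scene0.png

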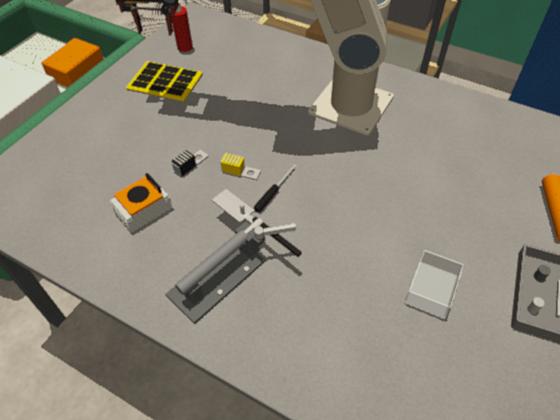

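In the top view, the lamp candidates are the black-housed one at (428,231) with its eye at (420,252), and the yellow one at (376,255). The black one fits the description. The stand's collar is near (301,165), with the crossbar from (245,165) to about (312,182). The lever tip is at (261,185), and the pin is near (321,186) on the shelf. I'll confirm these in one enlarged crop.

Run:
```python
import cv2
im=cv2.imread("pics/top0.png")
c=im[145:270,240:445]; c=cv2.resize(c,None,fx=3.9,fy=3.9,interpolation=cv2.INTER_CUBIC); print(c.shape); cv2.imwrite("pics/crop1.png",c)
```

```text
(488, 800, 3)
```

View pics/crop1.png

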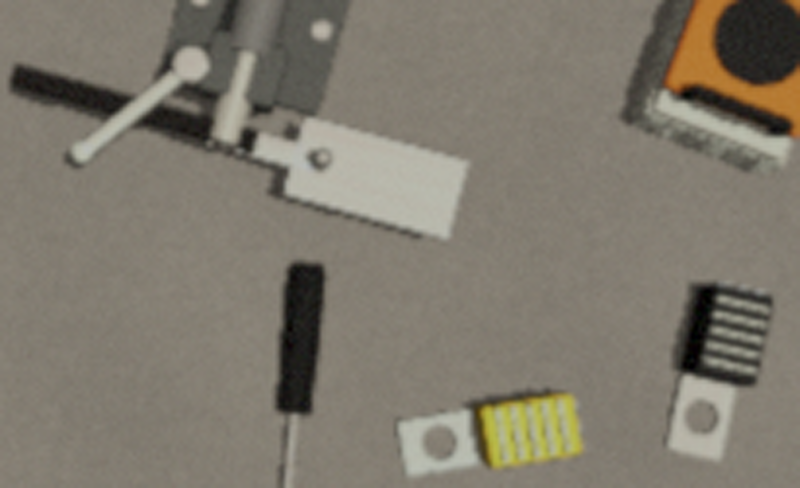

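The crop confirms the black lamp: eye at crop (701,417), housing to its upper right. The yellow look-alike sits at (530,430) and will be left alone. The pin tip is at (320,157), the shelf corners at (305,115), (468,160), (447,240) and (285,193), the bar end at (14,78), the pivot at (190,64) and the lever tip at (78,155).

```bash
cat > h.py <<'E'
import numpy as np
from scipy.spatial.transform import Rotation as R
def ray(p,T,u,v,z):
    d=T[:3,:3]@np.array([(u-p["cx"])/p["fx"],-(v-p["cy"])/p["fy"],-1.]); o=T[:3,3]
    return o+d*(z-o[2])/d[2]
def proj(p,T,X):
    c=T[:3,:3].T@(np.asarray(X,float)-T[:3,3]); return p["cx"]-p["fx"]*c[0]/c[2], p["cy"]+p["fy"]*c[1]/c[2]
def tool(yaw):  # pointing down, tool x at heading yaw (so tool y at yaw-90deg)
    return (R.from_euler("z",yaw)*R.from_quat([1,0,0,0])).as_quat()
def S(st,x,y,z): # stand -> world
    X,Y,a=st; return np.array([X+x*np.cos(a)-y*np.sin(a),Y+x*np.sin(a)+y*np.cos(a),z])
def wristT(p,s):
    T=np.eye(4);T[:3,:3]=R.from_quat(s["orientation"]).as_matrix();T[:3,3]=s["tool_pos"];return T@p["tool_from_camera"]
E
python3 - <<'E'
from station import viewer
from h import *
p=viewer.camera_params("top")
w=lambda u,v,z:ray(p,p["pose"],(u+.5)/3.9-.5+240,(v+.5)/3.9-.5+145,z)
for n,u,v,z in [("eye",701,417,6),("t1",668,449,6),("t2",722,460,6),("t3",738,385,6),("t4",680,375,6),("h1",772,290,46),("h2",757,384,46),("h3",708,284,46),
 ("pin",320,157,97),("s1",305,115,70),("s2",468,160,70),("s3",447,240,70),("s4",285,193,70),("barend",14,78,87),("pivot",190,64,112),("tip",78,155,109)]:
    print(n,w(u,v,z).round(1))
s=np.array([w(u,v,70)[:2] for u,v in[(305,115),(468,160),(447,240),(285,193)]])
print(np.linalg.norm(np.diff(s,axis=0),axis=1), np.arctan2(*(s[1]-s[0])[::-1]),np.arctan2(*(s[2]-s[3])[::-1]))
E
```

```text
eye [ 445.3 -304.6    6. ]
t1 [ 423.6 -283.1    6. ]
t2 [ 417.5 -318.7    6. ]
t3 [ 467.  -328.7    6. ]
t4 [ 472.5 -290.5    6. ]
h1 [ 528.4 -338.3   46. ]
h2 [ 468.  -329.2   46. ]
h3 [ 531.1 -297.3   46. ]
pin [600.2 -43.1  97. ]
s1 [629.8 -34.8  70. ]
s2 [ 604.  -138.5   70. ]
s3 [ 552.9 -126.3   70. ]
s4 [579.8 -23.4  70. ]
barend [645.7 149.   87. ]
pivot [653.6  39.  112. ]
tip [595.9 106.1 109. ]
[106.86276908  52.55419795 106.31325789] -1.8142812842687863 -1.8262423978148394
```

Sizes agree: the shelf measures 107 x 52 mm and the tongue about 36 mm wide. Next I'll take close wrist views of the lamp and the stand from the planned orientations.

Run:
```python
from station import env, viewer
from h import *
import cv2,pickle
out={}
p=viewer.camera_params("wrist"); print({k:v for k,v in p.items() if 'dist' in k})
for n,pos,yaw in [("stand",[605,15,300],1.32),("lamp",[490,-312,210],2.97)]:
    env.reach(pos,tool(yaw)); env.hold(.3); s=env.read_state(); im=viewer.camera("wrist")
    out[n]=wristT(p,s); cv2.imwrite(f"pics/w_{n}.png",cv2.resize(im,(784,588),interpolation=cv2.INTER_CUBIC)); print(s["time_s"],s["tool_pos"].round(1),s["qpos"].round(2),s["force"].round(2))
pickle.dump(out,open("w.pkl","wb"))
```

```text
{}
2.9 [605.   14.6 300. ] [0.   0.4  1.68 0.   1.07 0.26] [ 0.43  0.61 -0.36]
5.1833 [ 490.2 -311.8  210.1] [-0.59  0.48  1.79  0.    0.87 -1.99] [ 0.33 -0.79 -0.15]
```

View pics/w_stand.png

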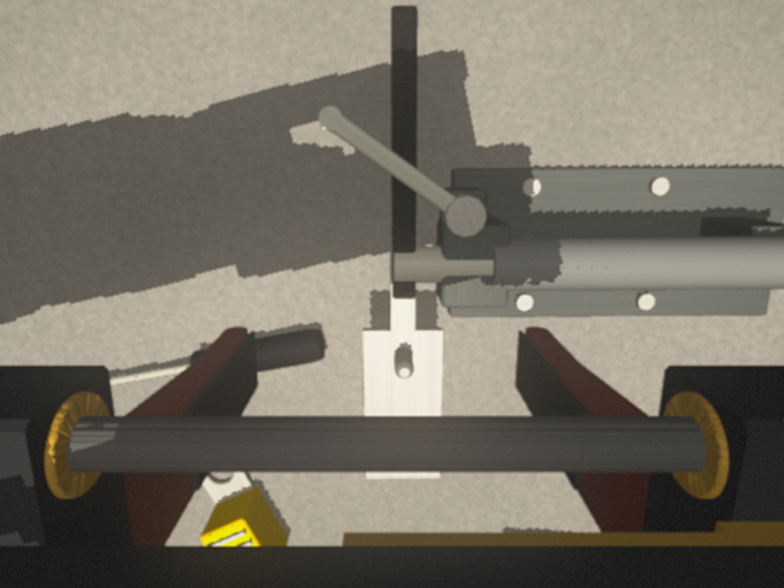

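View pics/w_lamp.png

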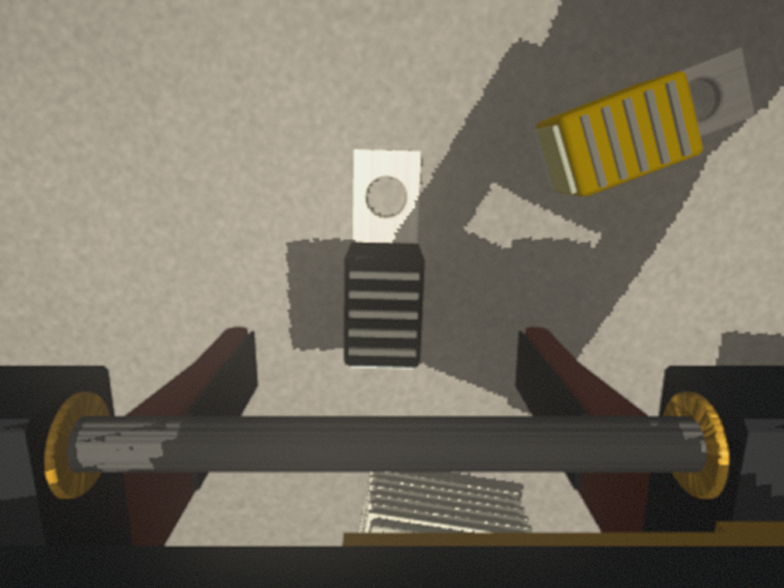

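The stand view shows the pin tip at (404,369) and its foot near (404,348), the bar spanning 392–416 with its end at (404,8), the pivot at (466,216) and the lever tip at (330,117). The lamp view shows the eye at (386,196), the tongue corners at (354,150), (420,152), (419,243) and (353,242), and the housing top at the near edge, (346,365)–(420,366).

Run:
```python
from station import viewer
from h import *
import pickle
T=pickle.load(open("w.pkl","rb")); p=viewer.camera_params("wrist")
w=lambda n,u,v,z:ray(p,T[n],(u+.5)/1.4-.5,(v+.5)/1.4-.5,z)
for n,k,u,v,z in [("lamp","eye",386,196,6),("lamp","t1",354,150,6),("lamp","t2",420,152,6),("lamp","t3",419,243,6),("lamp","t4",353,242,6),("lamp","h1",346,365,45),("lamp","h2",420,366,45),
 ("stand","pintip",404,369,97),("stand","pinfoot",404,348,70),("stand","barend",404,8,87),("stand","bar0",404,290,87),("stand","pivot",466,216,112),("stand","tip",330,117,109),("stand","sh1",363,330,70),("stand","sh2",442,330,70),("stand","legend",393,266,91),("stand","boltA",533,187,10)]:
    print(k,w(n,u,v,z).round(1))
```

```text
eye [ 445.8 -302.5    6. ]
t1 [ 418.7 -315.3    6. ]
t2 [ 425.8 -280.4    6. ]
t3 [ 474.7 -288.6    6. ]
t4 [ 467.8 -325.1    6. ]
h1 [ 524.5 -337.    45. ]
h2 [ 531.5 -299.4   45. ]
pintip [603.  -43.2  97. ]
pinfoot [604.6 -40.5  70. ]
barend [650.9 149.1  87. ]
bar0 [614.4   1.5  87. ]
pivot [656.2  38.8 112. ]
tip [600.4 104.4 109. ]
sh1 [582.1 -22.   70. ]
sh2 [631.1 -34.6  70. ]
legend [611.7  18.   91. ]
boltA [719.5  32.5  10. ]
```

The pin is at about (602.5,-43.5) with stand yaw ≈ -0.245, and the lamp origin at about (499.5,-312.5) with heading 2.96. Next I'll grasp the lamp and hover over the pin.

Run:
```python
from station import env, viewer, set_gripper
from h import *
import cv2,pickle
p=viewer.camera_params("wrist")
q=tool(2.96); env.move_l([499.5,-312.5,150],q); env.move_l([499.5,-312.5,88],rate=100,f_stop=15)
set_gripper(20); s=env.read_state(); print(s["width"],s["grip_force"],s["tool_pos"].round(1))
off=np.hypot(*(np.array([445.8,-302.5])-s["tool_pos"][:2])); print("eye off",off)
env.move_l([499.5,-312.5,240])
th=1.326; P=np.array([602.5,-43.5]); t=P-off*np.array([np.cos(th),np.sin(th)])
env.reach([*t,240],tool(th)); env.move_l([*t,88+70+34],rate=120); env.hold(.4)
s=env.read_state(); im=viewer.camera("wrist"); print(s["time_s"],s["tool_pos"].round(1),s["width"],s["grip_force"],s["force"].round(1))
pickle.dump((off,wristT(p,s)),open("hov.pkl","wb"))
cv2.imwrite("pics/hov.png",cv2.resize(im[60:300,130:450],None,fx=2.4,fy=2.4,interpolation=cv2.INTER_CUBIC))
```

```text
39.87634711225433 29.99260425567627 [ 499.6 -312.7   88.1]
eye off 54.76748103606871
11.2417 [589.4 -96.7 192.5] 39.604554889363335 29.992047250270844 [-0.5  0.6 -3.1]
```

View pics/hov.png

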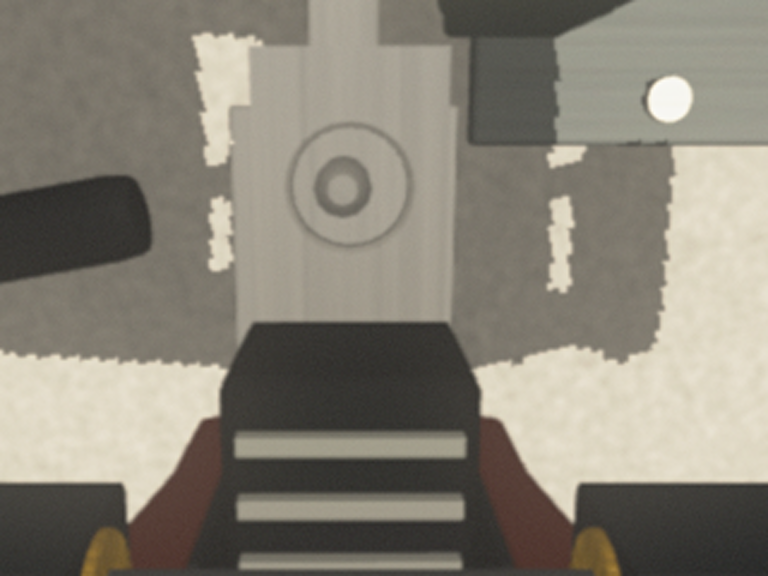

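The hover view shows the eye centre at (350,185) and the pin tip at (343,188), well inside the eye. I'll work out the small correction, lower and release.

Run:
```python
from station import env, viewer, set_gripper
from h import *
import cv2,pickle
off,T=pickle.load(open("hov.pkl","rb")); p=viewer.camera_params("wrist")
w=lambda u,v,z:ray(p,T,(u+.5)/2.4-.5+130,(v+.5)/2.4-.5+60,z)
e=w(350,185,110.3); n=w(343,188,97.5); d=(n-e)[:2]; print(e.round(1),n.round(1),d.round(1))
assert np.hypot(*d)<7
t=env.read_state()["tool_pos"]; g=t[:2]+d; env.move_l([*g,t[2]])
hit=env.move_l([*g,155.5],rate=40,f_stop=6); s=env.read_state(); print(hit,s["tool_pos"].round(1),s["force"].round(1))
env.hold(.2)
if s["tool_pos"][2]<163:
    set_gripper(75); s=env.read_state(); env.move_l([*s["tool_pos"][:2],260]); env.hold(.2)
    env.reach([g[0],g[1]-25,300],tool(1.326)) ; env.hold(.3)
    s=env.read_state(); im=viewer.camera("wrist")
    pickle.dump(wristT(p,s),open("aft.pkl","wb")); cv2.imwrite("pics/aft.png",cv2.resize(im,(784,588)))
    print(s["time_s"],s["tool_pos"])
```

```text
[601.2 -43.3 110.3] [599.5 -44.2  97.5] [-1.7 -1. ]
True [587.8 -97.6 158. ] [ 1.9 -0.7  3.6]
14.9 [ 587.18691915 -122.10457475  298.90979777]
```

View pics/aft.png

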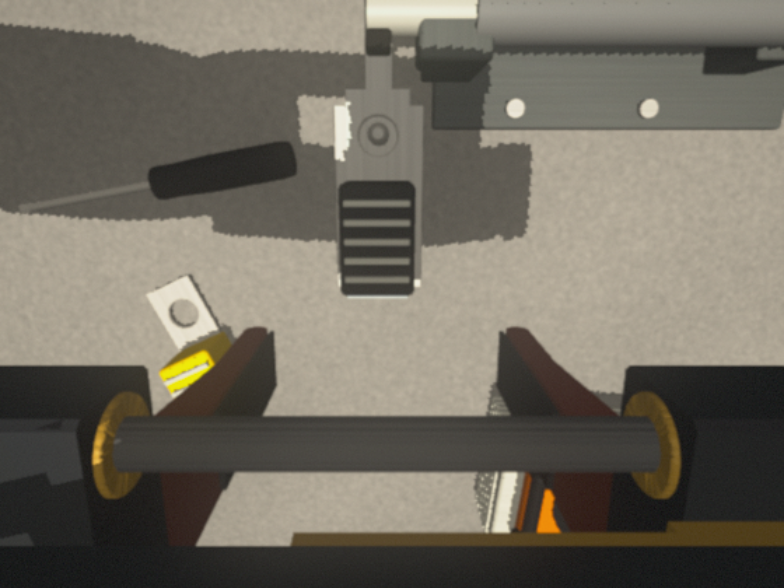

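The lamp sits flat on the shelf: the pin at (378,132) is inside the eye and the housing is square to the shelf. Next I'll grip the bar's long arm outside the lever and draw the leg out about 41 mm.

Run:
```python
from station import env, viewer, set_gripper
from h import *
import cv2,pickle
p=viewer.camera_params("wrist"); q=tool(1.326)
g=np.array([645.3,134.3]); ux=np.array([.970,-.2425])
env.reach([*g,260],q); set_gripper(44)
hit=env.move_l([*g,141],rate=90,f_stop=12); print(hit)
set_gripper(8); s=env.read_state(); print(s["width"],s["grip_force"],s["tool_pos"].round(1),s["force"].round(1))
assert 12<s["width"]<17
t=s["tool_pos"]
for k in (20,41):
    env.move_l([*(g-ux*k),141],q,rate=40); env.hold(.2); s=env.read_state(); print(k,s["tool_pos"].round(1),s["width"],s["force"].round(1), (s["force"][:2]@ux).round(1))
env.hold(.2); s=env.read_state()
pickle.dump(wristT(p,s),open("mark.pkl","wb"))
a=viewer.camera("wrist"); b=viewer.camera("top"); c=viewer.camera("scene")
cv2.imwrite("pics/m_w.png",a);cv2.imwrite("pics/m_t.png",b);cv2.imwrite("pics/m_s.png",c)
sc=cv2.resize(c[180:280,200:320],(480,400),interpolation=cv2.INTER_CUBIC); tp=cv2.resize(b[145:220,255:315],(320,400),interpolation=cv2.INTER_CUBIC)
cv2.imwrite("pics/m_c.png",np.hstack([sc,tp])); print(s["time_s"])
```

```text
False
13.870301510622731 30.000113546848297 [645.6 134.2 141.2] [ 1.5 -1.  -0.7]
20 [626.5 139.  141.2] 13.6446925977969 [ 4.8 -1.6 -0.4] 5.0
41 [606.2 144.1 141.2] 13.652323877522392 [ 5.4 -2.  -1.9] 5.7
20.6333
```

View pics/m_c.png

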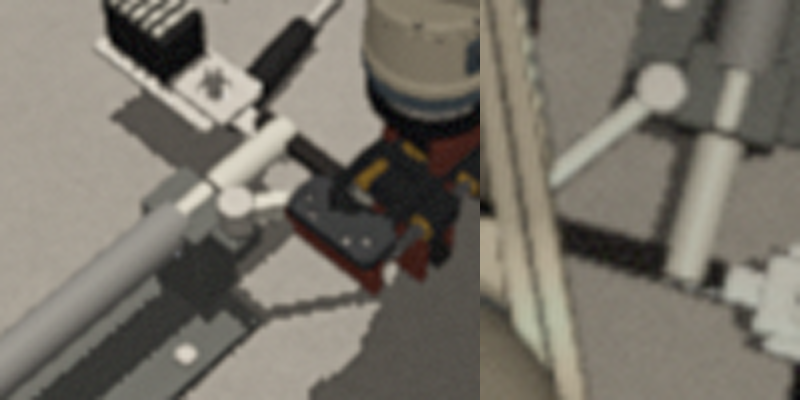

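View pics/m_w.png

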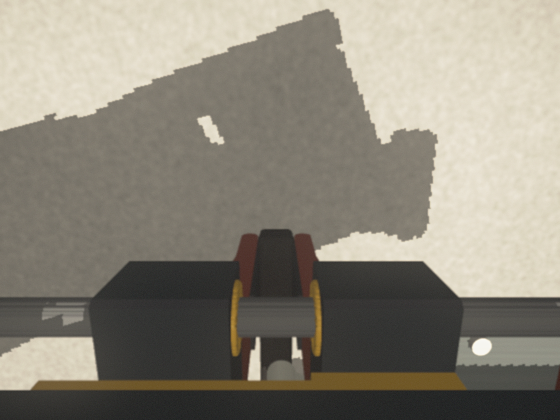

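The leg is drawn out with the bar in the pads (width 13.7), and the lever is still open. In the top panel the leg's bright section runs from (687,282) to a dark line at (718,138), close to the collar's mouth. I'll check that with an intensity profile along the leg.

Run:
```python
from station import viewer
from h import *
import cv2
p=viewer.camera_params("top"); st=(645.8,8,-.245)
xs=np.arange(-96,13,2.)
for f in("top0","m_t"):
    g=cv2.imread(f"pics/{f}.png",0).astype(np.float32)
    print(f)
    for y in(-5,0,5):
        uv=np.array([proj(p,p["pose"],S(st,x,y,90)) for x in xs],np.float32)
        print(y,cv2.remap(g,uv[None,:,0],uv[None,:,1],cv2.INTER_CUBIC)[0].astype(int).tolist())
print(xs.astype(int).tolist())
```

```text
top0
-5 [130, 130, 128, 127, 126, 126, 125, 126, 126, 126, 126, 126, 125, 125, 123, 124, 126, 126, 125, 124, 125, 125, 124, 124, 120, 95, 65, 67, 77, 114, 153, 167, 169, 171, 169, 167, 169, 168, 169, 170, 168, 168, 169, 163, 144, 129, 132, 137, 140, 138, 137, 138, 138, 138, 136]
0 [127, 125, 126, 128, 129, 127, 126, 127, 126, 125, 125, 127, 126, 125, 125, 126, 126, 127, 127, 126, 127, 127, 127, 128, 127, 115, 85, 74, 90, 118, 161, 179, 180, 178, 177, 178, 179, 179, 179, 177, 178, 178, 178, 177, 177, 179, 179, 177, 177, 177, 179, 178, 176, 177, 180]
5 [125, 125, 126, 128, 131, 131, 130, 130, 127, 126, 126, 126, 128, 126, 126, 126, 125, 125, 127, 128, 127, 126, 125, 124, 118, 92, 73, 77, 77, 93, 131, 153, 152, 152, 153, 154, 154, 154, 153, 154, 154, 154, 153, 148, 136, 124, 122, 124, 127, 125, 121, 124, 126, 119, 116]
m_t
-5 [127, 128, 128, 126, 127, 116, 104, 105, 117, 125, 151, 169, 164, 166, 167, 168, 167, 165, 166, 166, 166, 166, 165, 166, 166, 165, 165, 165, 167, 167, 166, 166, 165, 167, 168, 166, 165, 166, 167, 167, 165, 161, 147, 98, 76, 106, 125, 135, 137, 134, 137, 137, 134, 132, 133]
0 [123, 124, 126, 127, 128, 122, 95, 71, 84, 124, 165, 173, 177, 177, 176, 176, 175, 175, 176, 176, 176, 177, 177, 176, 174, 175, 175, 175, 177, 178, 175, 176, 176, 174, 174, 175, 176, 176, 176, 176, 176, 173, 148, 108, 104, 144, 173, 175, 175, 175, 176, 175, 174, 174, 175]
5 [123, 124, 125, 126, 126, 120, 105, 94, 95, 107, 136, 150, 152, 153, 149, 149, 150, 150, 150, 152, 152, 152, 151, 153, 152, 151, 152, 153, 153, 152, 152, 153, 154, 151, 151, 153, 152, 150, 150, 152, 153, 150, 138, 92, 71, 94, 115, 121, 124, 124, 119, 121, 122, 119, 115]
[-96, -94, -92, -90, -88, -86, -84, -82, -80, -78, -76, -74, -72, -70, -68, -66, -64, -62, -60, -58, -56, -54, -52, -50, -48, -46, -44, -42, -40, -38, -36, -34, -32, -30, -28, -26, -24, -22, -20, -18, -16, -14, -12, -10, -8, -6, -4, -2, 0, 2, 4, 6, 8, 10, 12]
```

The profile shows the dark band at stand x ≈ -11 to -6, right at the collar's mouth with no bare leg behind it, so the leg is at about 0.050. Next I'll loosen to a sliding straddle and sweep the lever closed.

Run:
```python
from station import env, viewer, set_gripper
from h import *
import cv2,pickle
p=viewer.camera_params("wrist"); q=tool(1.326)
ux=np.array([.970,-.2425]); uy=np.array([.2425,.970])
env.hold(.3); set_gripper(16); s=env.read_state(); t=s["tool_pos"][:2]-0.8*ux
def rep(m):
    s=env.read_state(); f=s["force"]; print(m,s["tool_pos"].round(1),round(s["width"],1),round(s["grip_force"],1),"fx,fy,fz",(f[:2]@ux).round(1),(f[:2]@uy).round(1),f[2].round(1),round(s["time_s"],1))
rep("loose")
env.move_l([*t,141],q,rate=20); rep("x")
for k in (20,40,60,70,78):
    h=env.move_l([*(t-uy*k),141],q,rate=40,f_stop=14); env.hold(.1); rep((k,h))
    if h: break
cv2.imwrite("pics/e_t.png",viewer.camera("top")); cv2.imwrite("pics/e_s.png",viewer.camera("scene")); cv2.imwrite("pics/e_w.png",viewer.camera("wrist"))
```

```text
loose [605.7 144.3 141.2] 16.0 2.0 fx,fy,fz 3.4 -0.7 -0.9 21.4
x [605.5 144.3 141.1] 16.5 3.2 fx,fy,fz 6.4 -1.7 -1.7 21.6
(20, False) [600.8 125.2 141.5] 15.8 2.6 fx,fy,fz 5.4 -0.9 1.9 22.4
(40, False) [596.  106.8 141.6] 16.5 8.0 fx,fy,fz 3.7 6.3 1.3 23.1
(60, True) [594.5 104.9 141.4] 16.2 9.2 fx,fy,fz -3.7 1.8 4.9 23.5
```

The sweep stopped on force. My explanation is that the lever's tip, which reaches 92 mm, swings into the narrow gap and jams against the front finger's inner face. The fix is to keep the rear finger bearing on the bar and step the gripper wide open while shifting the tool out. The tip then swings freely inside the gap.

```bash
cat > rep.py <<'E'
from station import env
import numpy as np
ux=np.array([.970,-.2425]); uy=np.array([.2425,.970])
def rep(m):
    s=env.read_state(); f=s["force"]; t=s["tool_pos"][:2]; print(m,"a,b",(t@ux).round(1),(t@uy).round(1),"w",round(s["width"],1),round(s["grip_force"],1),"f",(f[:2]@ux).round(1),(f[:2]@uy).round(1),f[2].round(1),round(s["time_s"],1))
E
python3 - <<'E'
from station import env, viewer, set_gripper
from h import *; from rep import *
import cv2
q=tool(1.326); A=np.array([605.5,144.3])
pt=lambda dx,k:[*(A+ux*dx-uy*k),141]
env.move_l(pt(0,26),q,rate=40); env.hold(.1); rep("back")
for w in (24,32,40,48,56):
    env.move_l(pt(-(w-16)/2,26),q,rate=40); set_gripper(w)
    rep(w)
env.hold(.3); rep("wide")
cv2.imwrite("pics/f_t.png",viewer.camera("top")); 
p=viewer.camera_params("top"); st=(645.8,8,-.245); g=cv2.imread("pics/f_t.png",0).astype(np.float32)
xs=np.arange(-96,13,2.)
for y in(-5,0,5):
    uv=np.array([proj(p,p["pose"],S(st,x,y,90)) for x in xs],np.float32)
    print(cv2.remap(g,uv[None,:,0],uv[None,:,1],cv2.INTER_CUBIC)[0].astype(int).tolist())
E
```

```text
back a,b 553.0 261.6 w 16.6 2.5 f 5.3 2.2 -2.7 24.2
24 a,b 548.6 261.1 w 24.0 1.9 f 4.4 2.8 0.9 24.9
32 a,b 544.4 260.8 w 31.9 1.8 f 3.0 1.6 1.3 25.5
40 a,b 540.3 260.7 w 39.9 1.8 f 2.6 0.7 3.2 26.1
48 a,b 536.2 260.7 w 48.4 1.8 f 2.8 0.3 2.8 26.7
56 a,b 532.2 260.7 w 56.0 1.8 f 3.2 -0.2 2.0 27.4
wide a,b 532.3 260.7 w 56.0 1.8 f 4.1 -1.5 2.8 27.7
[129, 129, 126, 125, 126, 119, 107, 102, 116, 126, 152, 168, 167, 162, 167, 169, 167, 166, 168, 167, 167, 167, 166, 167, 166, 166, 166, 166, 166, 166, 166, 165, 166, 166, 166, 165, 165, 165, 167, 169, 167, 163, 150, 100, 75, 105, 126, 136, 139, 134, 134, 136, 137, 134, 133]
[123, 126, 126, 126, 127, 125, 111, 92, 100, 132, 162, 174, 177, 178, 177, 175, 176, 176, 176, 176, 176, 175, 176, 176, 176, 176, 176, 176, 177, 177, 177, 176, 177, 177, 175, 178, 177, 176, 176, 175, 176, 175, 157, 127, 107, 141, 172, 175, 174, 175, 177, 176, 173, 174, 177]
[124, 123, 123, 124, 126, 124, 113, 98, 96, 109, 135, 150, 149, 151, 151, 150, 151, 153, 153, 153, 152, 153, 155, 152, 151, 151, 153, 151, 153, 153, 153, 153, 152, 152, 152, 154, 154, 151, 152, 153, 153, 151, 137, 89, 65, 89, 115, 123, 124, 124, 121, 122, 120, 116, 115]
```

The leg is still at its mark, with the band profile unchanged. Now I'll sweep.

Run:
```python
from station import env, viewer
from h import *; from rep import *
import cv2
q=tool(1.326); A=np.array([605.5,144.3])
pt=lambda dx,k:[*(A+ux*dx-uy*k),141]
for k in (45,60,70,76):
    h=env.move_l(pt(-20,k),q,rate=40,f_stop=14); env.hold(.15); rep((k,h))
    if h: break
cv2.imwrite("pics/g_t.png",viewer.camera("top")); cv2.imwrite("pics/g_s.png",viewer.camera("scene"))
p=viewer.camera_params("top"); st=(645.8,8,-.245); g=cv2.imread("pics/g_t.png",0).astype(np.float32)
xs=np.arange(-96,13,2.)
for y in(-5,0,5):
    uv=np.array([proj(p,p["pose"],S(st,x,y,90)) for x in xs],np.float32)
    print(cv2.remap(g,uv[None,:,0],uv[None,:,1],cv2.INTER_CUBIC)[0].astype(int).tolist())
a=cv2.imread("pics/g_s.png")[165:285,190:330]; b=g=cv2.imread("pics/g_t.png")[145:225,250:320]
cv2.imwrite("pics/g_c.png",np.hstack([cv2.resize(a,(467,400),interpolation=cv2.INTER_CUBIC),cv2.resize(b,(330,400),interpolation=cv2.INTER_CUBIC)]))
```

```text
(45, False) a,b 532.5 241.4 w 56.3 3.1 f 4.1 -1.0 1.3 28.5
(60, False) a,b 532.5 227.0 w 56.1 3.2 f 4.2 2.5 1.8 29.2
(70, False) a,b 532.5 217.0 w 56.1 3.2 f 4.5 2.3 0.3 29.7
(76, True) a,b 532.6 212.8 w 56.1 4.8 f -0.5 4.8 1.3 30.1
[85, 76, 69, 68, 74, 78, 87, 101, 117, 125, 131, 134, 135, 141, 141, 140, 138, 135, 129, 120, 111, 102, 97, 99, 105, 113, 121, 130, 132, 133, 137, 140, 140, 140, 139, 139, 137, 134, 131, 132, 136, 138, 136, 102, 75, 94, 122, 136, 139, 137, 138, 138, 137, 135, 132]
[72, 76, 80, 82, 82, 81, 76, 62, 53, 54, 61, 69, 79, 97, 116, 127, 131, 136, 139, 140, 140, 138, 138, 135, 125, 115, 110, 101, 93, 91, 97, 108, 121, 131, 135, 137, 138, 139, 140, 140, 139, 135, 132, 129, 127, 129, 144, 156, 162, 169, 175, 177, 176, 177, 178]
[68, 72, 79, 83, 79, 79, 81, 85, 81, 79, 82, 86, 87, 79, 71, 67, 63, 64, 77, 93, 106, 119, 130, 136, 137, 136, 137, 138, 140, 139, 134, 126, 114, 96, 85, 91, 101, 106, 116, 125, 133, 137, 139, 140, 139, 137, 137, 136, 130, 128, 133, 134, 132, 120, 113]
```

View pics/g_c.png

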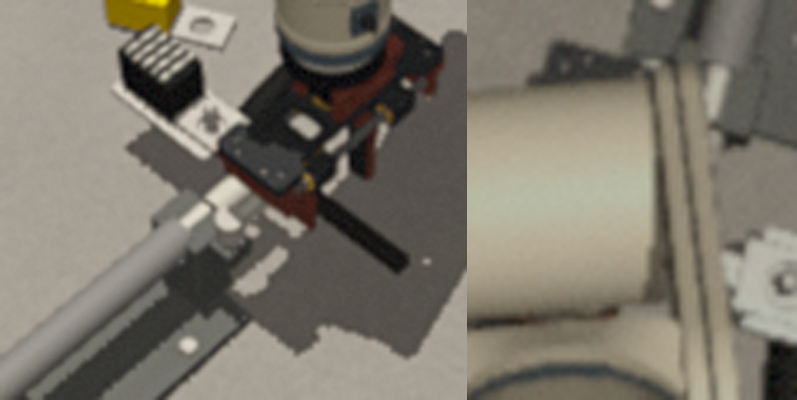

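The view shows the lever swung in beside the leg, the rear finger behind the bar and the lamp still hung. Next I'll push gently to confirm the lever is on its stop, then pull slightly outwards so the finger bears firmly on the bar.

Run:
```python
from station import env, viewer
from h import *; from rep import *
import cv2
q=tool(1.326); A=np.array([605.5,144.3])
pt=lambda dx,k:[*(A+ux*dx-uy*k),141]
rep("now")
h=env.move_l(pt(-20,76.5),q,rate=10,f_stop=14); rep(("push",h)); 
b=float(env.read_state()["tool_pos"][:2]@uy); k=float(A@uy)-b; print("k",k)
env.move_l(pt(-20,k-.3),q,rate=10); env.hold(.2); rep("ease")
for dx in(-20.8,-21.6):
    env.move_l(pt(dx,k-.3),q,rate=10); env.hold(.3); rep(dx)
cv2.imwrite("pics/h_s.png",viewer.camera("scene"))
# leg profile in scene view, compared with the mark picture
p=viewer.camera_params("scene"); st=(645.8,8,-.245); xs=np.arange(-40,13,2.)
for f in("m_s","g_s","h_s"):
    g=cv2.imread(f"pics/{f}.png",0).astype(np.float32)
    for y in(-4,2):
        uv=np.array([proj(p,p["pose"],S(st,x,y,90)) for x in xs],np.float32)
        print(f,y,cv2.remap(g,uv[None,:,0],uv[None,:,1],cv2.INTER_CUBIC)[0].astype(int).tolist())
```

```text
now a,b 532.8 212.8 w 55.6 4.9 f -0.6 5.5 0.7 30.2
('push', True) a,b 532.9 212.9 w 56.1 3.6 f 1.1 2.2 1.6 30.5
k 73.92726987070023
ease a,b 533.1 213.1 w 56.2 3.2 f 4.8 0.2 0.0 31.0
-20.8 a,b 532.7 213.1 w 56.0 4.2 f 7.7 -0.1 -1.6 31.5
-21.6 a,b 532.2 213.1 w 55.8 4.5 f 7.3 0.5 -3.5 32.1
m_s -4 [169, 165, 161, 166, 166, 176, 173, 177, 169, 172, 167, 167, 162, 144, 114, 98, 116, 135, 142, 145, 142, 142, 138, 135, 135, 131, 135]
m_s 2 [213, 212, 212, 211, 211, 212, 212, 212, 211, 212, 212, 215, 214, 202, 159, 131, 168, 208, 218, 216, 217, 215, 216, 215, 216, 215, 216]
g_s -4 [105, 142, 158, 169, 169, 178, 174, 178, 171, 174, 168, 168, 166, 158, 142, 115, 112, 131, 143, 146, 144, 144, 140, 135, 135, 131, 137]
g_s 2 [137, 187, 217, 216, 214, 213, 212, 212, 213, 213, 212, 215, 215, 210, 177, 135, 147, 192, 215, 218, 217, 216, 217, 216, 216, 215, 215]
h_s -4 [129, 159, 164, 170, 167, 177, 176, 180, 172, 174, 169, 167, 163, 145, 116, 96, 113, 137, 144, 145, 143, 142, 139, 135, 135, 131, 137]
h_s 2 [145, 192, 217, 214, 213, 212, 213, 213, 212, 212, 212, 216, 215, 204, 159, 123, 159, 207, 220, 218, 216, 215, 217, 216, 216, 215, 217]
```

The band profile matches the mark picture again, the finger bears on the bar with about 7 N, and the lever stopped firmly at the same place twice. Handing in.

```bash
python3 -c "
from station import workorder; print(workorder.sign_off())"
```

```text
the job is handed in; nothing more can be done
None
```

I handed the job in at about 32 s (sign-off returned no verdict): the lamp hangs on the pin, let go; the leg is held at its mark by the crossbar with about 7 N; and the lever is against its closed stop.

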